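# Clear the tool case and hold its lid open

### The job

First lift the aluminium channel off the lid of the black tool case and lay it flat in the shallow steel tray, without dropping it, and let go of it. Then raise the case's lid and hold it still, open at 50 degrees from shut, so that a teammate can reach the drill inside: the lid falls shut by itself, so finish while still holding it there. Leave the other things on the bench where they are.

Things in the scene. Friction and masses are not known exactly. Their poses are not given: they have to be found in the camera images.
- case: black plastic power-tool case, fixed to the bench, 200 deep (its x) x 260 wide (its y) x 115 mm high with the lid shut. Origin: centre of its underside, on the bench. Its x points from the handle side (facing the robot) to the hinge side, z up. The lid's flat top is 115 mm above the bench when shut. Inside are a drill and bits, which stay there.
- lid (a joint): opening angle of the lid in rad: 0 shut, grows as its front (handle) edge rises; 50 degrees = 0.873; stop at 1.31. The lid (about 0.4 to 0.7 kg) turns freely and falls shut from any angle.
- lid_hinge (a point): middle of the lid's hinge line, which runs along the case's y: on the case's far edge, 100 mm from the case's centre along its x, 85 mm above the bench. The frame turns with the lid: at angle 0 it is parallel to the case's.
- lid_handle (a point): middle of the lid's grip bar: a grey round bar 12 mm thick, 110 mm long, parallel to the hinge, carried by two short bars at its ends, 50 mm in front of the lid's front edge (44 mm of free space between). In the lid's frame it lies 250 mm from the hinge line towards the robot and 15 mm above it (100 mm above the bench when shut). The frame turns with the lid. The bar is smooth and fixed to the lid, and can turn between fingers that keep their own direction.
- channel: loose aluminium U-channel with holes, 140 long (its x) x 32 wide (its y) x 32 mm high (z), walls 3 mm, open side down, about 0.06 to 0.13 kg, lying on the lid. Origin: centre of its underside.
- channel_center (a point): centre of the channel, 16 mm above its underside; axes as the channel's.
- tray: shallow open steel tray fixed to the bench, left or right of the case, 280 long (its x) x 110 wide (its y) x 25 mm high, walls and floor 5 mm thick. Origin: centre of its underside. A small motor stands in its end farther from the robot (+x); the rest is empty.
- motor: small upright motor, 35 mm thick, 60 mm high with its shaft, in the tray's +x end, about 105 mm from the tray's centre; loose, not to be disturbed. Origin: centre of its underside.
- charger: black battery charger with a battery on it, fixed, on the other side of the case from the tray, 200 (x) x 100 (y) x 95 mm high. Origin: centre of its underside.
- screwdriver: loose screwdriver, 200 mm long, on the bench between robot and case; not to be disturbed.
- wrench: loose wrench, 150 mm long, on the bench between robot and case; not to be disturbed.
- wheel: loose rubber wheel lying flat, 90 mm across, 25 mm high, behind the case; not to be disturbed.
- meter: loose multimeter, 75 x 150 x 35 mm, behind the case; not to be disturbed.
- battery: loose battery pack, 70 x 130 x 62 mm, behind the case; not to be disturbed.
Not all that is in view belongs to the job. Of the things shaped like the channel, the aluminium one is meant.

How it is judged:
On the way:
1. the channel lies flat in the tray, let go, while the lid is still shut (x of channel_center in the frame of tray between -0.075 and 0.075 m and y of channel_center in the frame of tray between -0.045 and 0.045 m and z of channel_center in the frame of tray below 0.03 m and angle between channel's own x axis and vertical between 1.45 and 1.69 rad and contact force between channel and the fingers below 0.1 N and linear speed of channel below 0.03 m/s and value of joint lid below 0.1 rad), for 0.2 s.
At the end, for the whole second after the job is handed in: The robot holds the lid still (slower than 0.06 rad/s) at 50 degrees, give or take 6 degrees (0.768 to 0.977 rad), touching it with more than 0.3 N; the channel lies flat and at rest in the tray, clear of the fingers; bystanders have not moved more than 40 mm (x of channel_center in the frame of tray between -0.075 and 0.075 m and y of channel_center in the frame of tray between -0.045 and 0.045 m and z of channel_center in the frame of tray below 0.03 m and angle between channel's own x axis and vertical between 1.45 and 1.69 rad and contact force between channel and the fingers below 0.1 N and linear speed of channel below 0.03 m/s and value of joint lid between 0.768 and 0.977 rad and velocity of joint lid between -0.06 and 0.06 rad/s and (contact force between case and the fingers above 0.3 N or contact force between case and the arm above 0.3 N)); the arm keeps its last pose, push and grip.
It fails at once if the lid is raised before the channel is in the tray (value of joint lid above 0.2 rad and not (x of channel_center in the frame of tray between -0.075 and 0.075 m and y of channel_center in the frame of tray between -0.045 and 0.045 m and z of channel_center in the frame of tray below 0.03 m)).
It fails at once if the channel is dropped or thrown (linear speed of channel above 0.9 m/s and contact force between channel and the fingers below 0.05 N).
It fails at once if another loose thing is moved more than 40 mm (distance of any of motor, screwdriver, wrench, wheel, meter, battery from where it was at the start of the episode above 0.04 m).
It also fails if it takes over 64 s, if anything falls off the work surface, if the arm or the gripper's body presses on something with over 40 N, if the wrist force passes 120 N, or if a joint passes its speed limit or range.

### The arm

A 6-joint arm with a two-finger parallel gripper is mounted at the origin on the work surface. World frame = base frame: x ahead of the robot, y to its left, z up, the work surface at z = 0. Lengths are in m, angles in rad, forces in N, time in s.
With the tool pointing down it reaches from about 0.375 to 0.925 m from the base axis. Payload 5.7 kg.
Tool frame: the origin (TCP) lies midway between the tips of the shut fingers; the grasp point (between the pads) lies 19 mm behind it; z points along the fingers, x is the direction in which the jaws open and shut, and the axes are right-handed (so a half turn about z gives the same grasp; the last joint's range is limited). The gripper opens to 88 mm and grips with 3 to 60 N. Pads are 20 mm wide; open, the fingers measure 115 mm over their backs; the gripper's body (75 mm by 178 mm) begins 61 mm behind the grasp point.
Start: joints at [0.987, 0.359, 1.51, -0, 1.272, -0.115], TCP at [0.271, 0.535, 0.223] pointing down, gripper open.
Joint ranges: [-2.97, 2.97], [-1.01, 2.36], [0.21, 2.38], [-0.96, 4.11], [0.2, 2.71], [-2.98, 2.98]. Speed limits (rad/s): [2.39, 2.39, 3.14, 3.14, 3.14, 3.14].

### API

Orientations are given as a unit quaternion [x, y, z, w].
In Python, from bench import move_ptp, servo_line, goto_joints, move_gripper, sleep, inverse_kinematics, capture, PlanningError, close_job, spot_in, silhouettes, current_clock, current_joint_pos, current_qvel, current_joint_torque, current_position, current_orientation, current_force, current_torque, current_finger_gap gives the robot as it stands. Calls block until the motion is done:
- move_ptp(position, orientation): joint-space move of the TCP to a pose.
- servo_line(position, orientation=None, rate=0.15, contact_N=None): straight line of the TCP; orientation=None keeps the orientation; rate is the mean speed in m/s. With contact_N (N) it stops when the force on the tool has changed by that much, and returns True; else False.
- goto_joints(angles): joint-space move.
- move_gripper(opening): finger opening in m; the grip force is fixed at half the most; returns when the fingers have stopped.
- sleep(seconds).
- inverse_kinematics(position, orientation): joint angles nearest the present ones, or None.
- capture(name): name is "scene" or "top" or "wrist"; returns a dict with "image" (420x560x3 uint8, blue, green, red), "range_z" (420x560 float32, m along the optical axis (not along the pixel's ray), 0 where there is no reading), "intrinsics" (3x3 intrinsics, pixels), "R" (3x3) and "t" (3): a world point X has camera coordinates R X + t. Camera axes: x right, y down, z forward; pixel columns grow to the right and rows downward; lengths in m; the calibration is good to about 2 mm. A picture is of the moment at which its call begins.
A pose or a line that the arm cannot do raises PlanningError and nothing moves.
- close_job(): hands the job in, once; it reports no verdict.
Trained networks look in the newest picture that a camera, given by its name, has taken for a name from the list of things; names that differ only in an ending like _2 or _b are one class to them, and where a whole thing is asked for, a point or a joint stands for the part that bears it (a point fixed in the world has none). Each returns a list of dicts, best first, with "conf" (0 to 1); they miss things now and then, are a little off and sometimes report something else, mostly with a low value. They report only what shows in the picture. A call takes as long as a camera call. They do not tell look-alikes from the thing itself.
- spot_in(camera, query): "xy" ([column, row] in pixels, amid what is visible of it).
- silhouettes(camera, query): "region" (420x560 bool, what is visible of it) and "xy" ([column, row] in pixels, amid what is visible of it).
Readings, each from a call of its own:
- current_clock(): time.
- current_joint_pos(): joint angles.
- current_qvel(): joint speeds.
- current_joint_torque(): joint torques, N m.
- current_position(): TCP position.
- current_orientation(): TCP orientation.
- current_force(): force on the tool from outside, world axes, zero at the start.
- current_torque(): the same for the moment, N m.
- current_finger_gap(): finger opening in m.
Only numpy, scipy, OpenCV 4.12 (cv2) and the standard library are available. Lean on these libraries where they do the work, as an engineer would, in place of code of your own. Each camera call takes 0.05 s, during which the arm holds its last target. There are 200 camera calls.

## Working session

There is one attempt and no reset: what is moved stays moved. The work goes in short steps, each a Python script; the robot and the scene stay as the last script left them, time stands still between calls to the robot, and variables do not carry over. Pictures are saved under pics/ and viewed, about 8 in all and at most 12, crops included, and the job is handed in when it is done.

```bash
ls; mkdir -p pics
cat > h.py <<'E'
import numpy as np, cv2
from bench import *
def cloud(c):
    z=c["range_z"]; K=np.array(c["intrinsics"]); R=np.array(c["R"]); t=np.array(c["t"])
    v,u=np.mgrid[:z.shape[0],:z.shape[1]]
    P=np.stack([(u-K[0,2])/K[0,0]*z,(v-K[1,2])/K[1,1]*z,z],-1)
    W=(P-t)@R
    W[z==0]=np.nan
    return W
def pix(c,X):
    p=np.array(c["R"])@np.array(X)+np.array(c["t"]); p=np.array(c["intrinsics"])@p
    return p[:2]/p[2]
E
python3 - <<'E'
from h import *
ims=[]
for n in ["top","scene"]:
    c=capture(n); W=cloud(c); im=c["image"].copy()
    print(n,current_clock(), -np.array(c["R"]).T@np.array(c["t"]))
    for q in ["case","lid_handle","channel","tray","motor","charger","screwdriver","wrench"]:
        for d in silhouettes(n,q)[:3]:
            m=d["region"]&np.isfinite(W[...,2]); 
            if m.sum()<5: continue
            P=W[m]; zt=np.percentile(P[:,2],90)
            r=cv2.minAreaRect(P[:,:2].astype(np.float32)*1000)
            print(q,round(d["conf"],2),np.round(d["xy"]),m.sum(),"med",np.round(np.median(P,0),3),"z90",round(zt,3),"rect mm",np.round(r[0]),np.round(r[1]),round(r[2],1))
            cv2.putText(im,q,tuple(int(x) for x in d["xy"]),0,.4,(0,0,255),1)
    cv2.imwrite(f"pics/{n}.png",im)
E
```

```text
pics
top 0.05 [0.34966774 0.00276246 1.18628346]
case 0.81 [274. 194.] 7391 med [0.6   0.017 0.115] z90 0.118 rect mm [607.  29.] [295. 262.] 11.4
case 0.49 [252. 194.] 740 med [0.586 0.067 0.147] z90 0.15 rect mm [591.  70.] [ 38. 140.] 85.0
lid_handle 0.93 [272. 189.] 6937 med [0.607 0.016 0.115] z90 0.118 rect mm [590.  17.] [256. 276.] 11.1
channel 0.91 [407. 148.] 721 med [ 0.752 -0.37   0.031] z90 0.035 rect mm [ 761. -377.] [153.  50.] 77.9
channel 0.88 [146. 154.] 733 med [0.738 0.373 0.031] z90 0.035 rect mm [741. 375.] [ 36. 138.] 55.2
channel 0.65 [251. 195.] 726 med [0.588 0.067 0.147] z90 0.15 rect mm [591.  68.] [ 32. 141.] 83.7
tray 0.92 [156. 260.] 4190 med [0.437 0.354 0.006] z90 0.023 rect mm [444. 353.] [122. 284.] 82.3
tray 0.33 [275. 191.] 7297 med [0.606 0.017 0.115] z90 0.118 rect mm [609.  26.] [297. 290.] 10.5
motor 0.55 [163. 217.] 149 med [0.543 0.313 0.052] z90 0.056 rect mm [545. 315.] [32. 31.] 1.9
charger 0.82 [399. 245.] 3005 med [ 0.458 -0.314  0.064] z90 0.097 rect mm [ 465. -338.] [200. 123.] 0.6
screwdriver 0.74 [254. 266.] 345 med [0.414 0.072 0.0
[... 816 characters left out ...]
channel 0.67 [292. 222.] 1065 med [0.592 0.073 0.144] z90 0.147 rect mm [548.  57.] [232.  76.] 13.3
tray 0.58 [413. 283.] 4774 med [0.44  0.351 0.004] z90 0.021 rect mm [444. 345.] [117. 285.] 82.5
tray 0.4 [206. 279.] 1118 med [ 0.809 -0.002  0.023] z90 0.027 rect mm [806.  -6.] [93. 95.] 87.0
motor 0.61 [376. 299.] 282 med [0.552 0.318 0.049] z90 0.054 rect mm [546. 317.] [35. 37.] 20.2
charger 0.93 [224. 122.] 2794 med [ 0.488 -0.299  0.06 ] z90 0.094 rect mm [ 447. -350.] [239. 149.] 1.2
screwdriver 0.7 [343. 203.] 290 med [0.413 0.075 0.021] z90 0.025 rect mm [401.  70.] [ 36. 116.] 72.3
wrench 0.6 [311. 158.] 292 med [ 0.351 -0.086  0.005] z90 0.008 rect mm [365. -90.] [147.  36.] 2.4
```

Run:
```python
from h import *
c=capture("top"); W=cloud(c); z=W[...,2]
def rect(m,name):
    m=cv2.morphologyEx(m.astype(np.uint8),cv2.MORPH_OPEN,np.ones((2,2)))
    n,l,s,_=cv2.connectedComponentsWithStats(m); i=1+np.argmax(s[1:,4]); P=W[l==i]
    r=cv2.minAreaRect(P[:,:2].astype(np.float32)*1000); b=cv2.boxPoints(r)
    e=[b[1]-b[0],b[2]-b[1]]; e=max(e,key=np.linalg.norm); 
    print(name,s[i,4],"c",np.round(r[0],1),"size",np.round(r[1],1),"long dir deg",round(np.degrees(np.arctan2(e[1],e[0])),1),"z",np.round(np.nanmedian(P[:,2]),4)); return l==i
X,Y=W[...,0],W[...,1]
box=(X>.4)&(X<.78)&(abs(Y)<.23)
ch=rect(box&(z>.135),"channel"); 
rect(box&(z>.108)&(z<.122),"lid")
rect((X>.25)&(X<.62)&(Y>.22)&(Y<.48)&(z>.014)&(z<.032),"tray rim")
rect((X>.25)&(X<.62)&(Y>.22)&(Y<.48)&(z>.04),"motor")
h=box&(z>.09)&(z<.112)&(X<.56); rect(h,"handle")
im=cv2.resize(c["image"],None,fx=1.42,fy=1.42,interpolation=cv2.INTER_CUBIC)
cv2.imwrite("pics/top2.png",im)
```

```text
channel 703 c [593.3  66.5] size [ 29.7 145.1] long dir deg -7.3 z 0.147
lid 6559 c [623.7  18.6] size [194.1 282.7] long dir deg -75.5 z 0.1152
tray rim 1105 c [nan nan] size [0. 0.] long dir deg nan z 0.0223
motor 346 c [253.3 525.2] size [ 34.5 164.9] long dir deg -81.4 z 0.3441
handle 374 c [492.8   0. ] size [ 55.4 129. ] long dir deg -78.4 z 0.1044
```

View pics/top2.png

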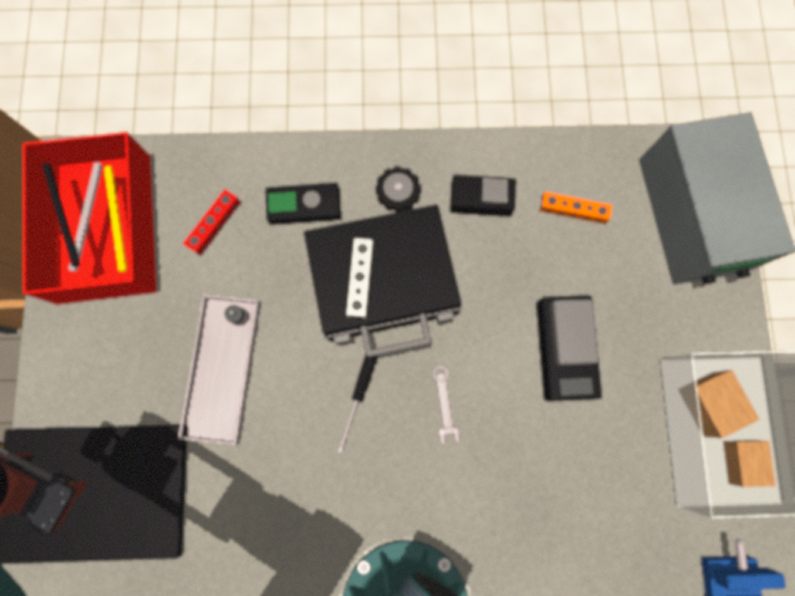

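View pics/scene.png

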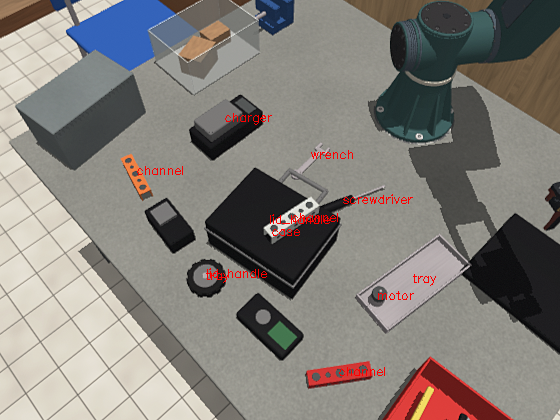

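The pictures show the aluminium channel on the lid at (360,277) in the enlarged top view. The tray is at (218,370) with the motor in its far end at (237,315). The grip bar is at (400,348), and the red and orange channels are look-alikes. The measured heights (0.147 and 0.115) match the given sizes, so I'll move the channel now.

```bash
cat >> h.py <<'E'
from scipy.spatial.transform import Rotation as Rot
def down(jaw):
    """tool pointing down, jaws along the horizontal direction at angle jaw (rad); picks the half turn nearer the present wrist"""
    x=np.array([np.cos(jaw),np.sin(jaw),0]); z=np.array([0,0,-1.])
    return Rot.from_matrix(np.c_[x,np.cross(z,x),z]).as_quat()
def best(p,jaw):
    q=[(down(a),inverse_kinematics(p,down(a))) for a in (jaw,jaw+np.pi)]
    q=[k for k in q if k[1] is not None]
    return min(q,key=lambda k:abs(k[1][5]))[0]
def log(s): print(s,"t",round(current_clock(),2),"p",np.round(current_position(),4),"gap",round(current_finger_gap(),4),"F",np.round(current_force(),2))
E
python3 - <<'E'
from h import *
ch=np.array([.592,.067]); a=np.radians(-6.3); tr=np.radians(-7.8)
q=best([*ch,.2],a+np.pi/2)
move_gripper(.06)
move_ptp([*ch,.23],q); log("above")
capture("wrist"); 
c=capture("wrist"); W=cloud(c); P=W[(W[...,2]>.138)&(W[...,2]<.155)&(abs(W[...,0]-.59)<.1)&(abs(W[...,1]-.067)<.06)]
print(len(P), cv2.minAreaRect(P[:,:2].astype(np.float32)*1000) if len(P) else 0)
print("hit",servo_line([*ch,.124],rate=.1,contact_N=6)); log("down")
move_gripper(0.0); log("grip")
servo_line([*ch,.20],rate=.1); log("lift")
cv2.imwrite("pics/w1.png",capture("wrist")["image"])
E
```

```text
above t 3.62 p [0.5918 0.0678 0.23  ] gap 0.0601 F [ 0.17  0.52 -0.  ]
6119 ((589.9205322265625, 65.72943878173828), (32.107574462890625, 139.8936004638672), 83.7396469116211)
hit False
down t 4.92 p [0.5926 0.067  0.1247] gap 0.0603 F [ 0.06 -0.38 -0.5 ]
grip t 5.47 p [0.5921 0.067  0.1242] gap 0.0317 F [-1.43 -0.13  2.57]
lift t 6.38 p [0.5914 0.067  0.1993] gap 0.0319 F [ 0.35 -0.02 -1.51]
```

View pics/w1.png

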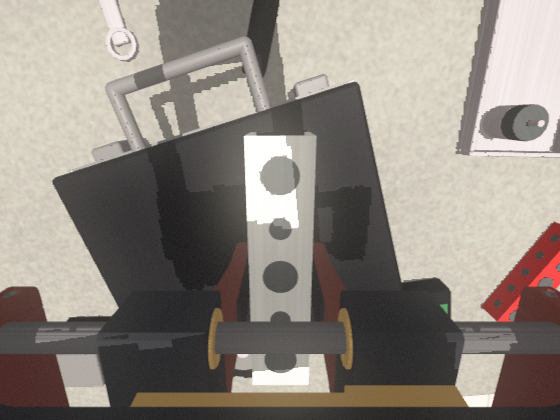

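The wrist view shows the channel held between the fingers at about (280,260), clear of the lid. The grip bar is free at (185,70). Next I'll place the channel in the tray, on the robot side of the motor.

Run:
```python
from h import *
tr=np.radians(-7.8); T=np.array([.444,.352]); ux=np.array([np.cos(tr),np.sin(tr)])
p=T-.025*ux
q=best([*p,.15],tr+np.pi/2)
servo_line([*p,.20],q,rate=.2); log("over")
c=capture("wrist"); c=capture("top"); W=cloud(c); im=c["image"]
servo_line([*p,.04],rate=.1); 
print("hit",servo_line([*p,.011],rate=.03,contact_N=4)); log("down")
move_gripper(.048); log("open"); sleep(.3)
servo_line([*p,.20],rate=.12); log("up")
# look at the handle from above-front, away from tray
hp=np.array([.50,.0,.30]); q2=best(hp,np.radians(11))
move_gripper(.03)
move_ptp(hp,q2); log("view")
c=capture("wrist"); cv2.imwrite("pics/w2.png",c["image"])
t=capture("top"); np.savez("v.npz",W=cloud(c),T=cloud(t),im=t["image"])
s=t["image"][170:340,90:330]; cv2.imwrite("pics/t2.png",cv2.resize(s,None,fx=3,fy=3))
```

```text
over t 8.27 p [0.4196 0.3548 0.2   ] gap 0.0314 F [-0.08  0.01 -1.09]
hit True
down t 10.92 p [0.419  0.3552 0.0141] gap 0.0322 F [-0.04 -0.52  4.01]
open t 11.4 p [0.4183 0.3548 0.0137] gap 0.0477 F [0.11 0.65 0.09]
up t 13.4 p [0.4188 0.3551 0.1993] gap 0.048 F [ 0.74  0.75 -0.73]
view t 15.31 p [0.4998 0.0008 0.2997] gap 0.0301 F [-0.13  0.28 -0.19]
```

View pics/w2.png

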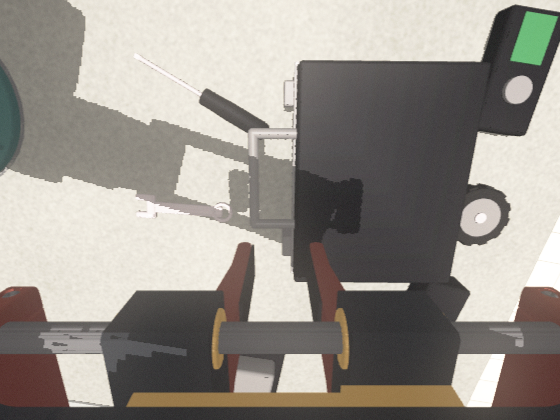

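View pics/t2.png

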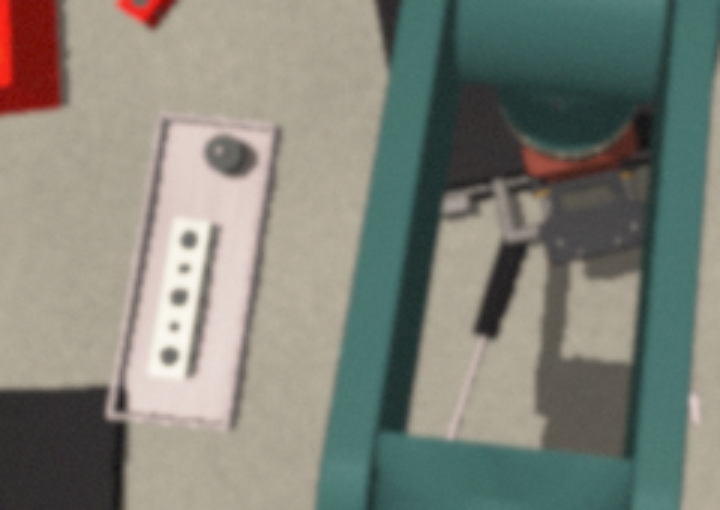

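The channel lies flat in the tray at crop (181,298), roughly 10 mm left of the tray's midline and clear of the motor at (230,155). The wrist view shows the bar at column ~257, rows 135–222. Next I'll measure the case, bar and channel.

Run:
```python
from h import *
d=np.load("v.npz"); 
for k in "WT":
    W=d[k]; X,Y,Z=np.moveaxis(W,-1,0)
    m=(X>.425)&(X<.75)&(abs(Y)<.2)&(Z>.107)&(Z<.119); 
    n,l,s,_=cv2.connectedComponentsWithStats(cv2.morphologyEx((m&(X>.49)).astype(np.uint8),cv2.MORPH_OPEN,np.ones((5,5))))
    P=W[l==1+np.argmax(s[1:,4])]; print(k,"lid",len(P),cv2.minAreaRect(P[:,:2].astype(np.float32)*1000),np.median(P[:,2]))
    m=(X>.43)&(X<.56)&(abs(Y)<.12)&(Z>.09)&(Z<.112); P=W[m]
    print("handle pts",len(P))
    if k=="W":
        a=np.radians(11); 
        for _ in range(4):
            ux=np.array([np.cos(a),np.sin(a)]); uy=np.array([-ux[1],ux[0]])
            s=P[:,:2]@ux; t=P[:,:2]@uy; lo=np.percentile(s,1); b=s<lo+.012
            mid=(t[b]>np.percentile(t[b],15))&(t[b]<np.percentile(t[b],85))
            vx,vy,x0,y0=cv2.fitLine(P[b][mid][:,:2].astype(np.float32),cv2.DIST_L2,0,.01,.01).ravel()
            a=np.arctan2(vy,vx)+(np.pi/2 if vy<0 else -np.pi/2)
            print("yaw",np.degrees(a),"bar mid",x0,y0,"t range",np.percentile(t[b],[1,99]),"t0",uy@[x0,y0],"z",np.percentile(P[b][:,2],[50,95]),"s",np.percentile(s[b],[2,98]))
    if k=="T":
        m=(X>.3)&(X<.5)&(Y>.3)&(Y<.42)&(Z>.031)&(Z<.05); P=W[m]
        print("channel",len(P),cv2.minAreaRect(P[:,:2].astype(np.float32)*1000),np.percentile(P[:,2],[5,50,95]))
        c=P[:,:2].mean(0)-[.444,.352]; a=np.radians(-7.8); print("in tray",c@[np.cos(a),np.sin(a)],c@[-np.sin(a),np.cos(a)])
```

```text
W lid 37465 ((613.5958251953125, 27.317787170410156), (199.54666137695312, 259.4696960449219), 10.513601303100586) 0.11347797781955835
handle pts 2293
yaw 10.645615 bar mid 0.46623778 0.0033288638 t range [-0.14654496 -0.03008758] t0 -0.08569465990233358 z [0.10357826 0.10530452] s [0.45228159 0.46360633]
yaw 10.646147 bar mid 0.46611384 0.0039125527 t range [-0.1437048  -0.02722941] t0 -0.082261786 z [0.10358441 0.10530664] s [0.45287034 0.46423887]
yaw 10.646147 bar mid 0.46611384 0.0039125527 t range [-0.14370905 -0.0272337 ] t0 -0.08226605 z [0.10358441 0.10530664] s [0.45286995 0.4642384 ]
yaw 10.646147 bar mid 0.46611384 0.0039125527 t range [-0.14370905 -0.0272337 ] t0 -0.08226605 z [0.10358441 0.10530664] s [0.45286995 0.4642384 ]
T lid 410 ((532.26513671875, 76.25216674804688), (47.46613311767578, 78.80193328857422), 66.64744567871094) 0.11518398738775794
handle pts 213
channel 658 ((415.09246826171875, 336.1775207519531), (75.96195983886719, 140.3471221923828), 83.1846923828125) [0.03366014 0.03758566 0.04111591]
in tray -0.028376047853488007 0.0002632415112497683
```

```bash
cat >> h.py <<'E'
C=np.array([.6136,.0273]); YAW=np.radians(10.6); UX=np.array([np.cos(YAW),np.sin(YAW)])
def tcp(th,tilt=0):
    s=.1-.25*np.cos(th)+.015*np.sin(th); z=.085+.25*np.sin(th)+.015*np.cos(th)
    return np.array([*(C+s*UX),z-.019])
E
python3 - <<'E'
from h import *
p=tcp(0); q=best(p,YAW); print(p)
for th in np.radians([0,10,20,30,40,50]):
    k=inverse_kinematics(tcp(th),q); print(None if k is None else np.round(k,2))
servo_line([*p[:2],.2],q,rate=.15)
print("hit",servo_line(p,rate=.08,contact_N=5)); log("at bar")
move_gripper(0.); log("grip")
for d in (4,8):
    servo_line(tcp(np.radians(d)),rate=.06); log(d)
cv2.imwrite("pics/w3.png",capture("wrist")["image"])
E
```

```text
[ 4.66159698e-01 -2.92702592e-04  8.10000000e-02]
[-0.15  0.36  1.95 -0.    0.83 -0.33]
[-0.14  0.3   1.89 -0.    0.95 -0.33]
[-0.14  0.26  1.82 -0.    1.06 -0.32]
[-0.12  0.24  1.73 -0.    1.17 -0.31]
[-0.11  0.25  1.63 -0.    1.26 -0.29]
[-0.09  0.27  1.53 -0.    1.34 -0.27]
hit False
at bar t 17.89 p [ 4.666e-01 -3.000e-04  8.140e-02] gap 0.0296 F [ 0.01 -0.37 -0.88]
grip t 18.33 p [ 4.674e-01 -2.000e-04  8.130e-02] gap 0.011 F [ 4.57  2.48 -2.27]
4 t 18.77 p [4.69e-01 1.00e-04 9.86e-02] gap 0.0113 F [ 6.43  3.46 -3.71]
8 t 19.22 p [0.4719 0.0007 0.1158] gap 0.0112 F [ 6.32  1.85 -3.07]
```

View pics/w3.png

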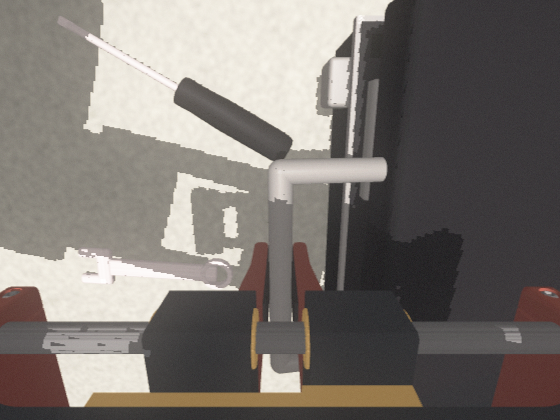

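The bar (column ~280) is between the fingers and the lid has just opened. I'll follow the arc to 50°.

Run:
```python
from h import *
for d in range(13,51,5):
    servo_line(tcp(np.radians(min(d,50))),rate=.06)
    if d%10==3: log(d)
servo_line(tcp(np.radians(50)),rate=.05)
sleep(.5); log("end"); print(np.abs(current_qvel()).max())
for n in("top","scene","wrist"):
    c=capture(n); W=cloud(c); 
    sil=silhouettes(n,"lid_handle")
    L=np.einsum('ijk,kl->ijl',W-np.array([*C,0]),np.array([[UX[0],-UX[1],0],[UX[1],UX[0],0],[0,0,1]]))
    s,y,z=np.moveaxis(L,-1,0)
    # points of the lid's upper face: near the expected plane
    best_=None
    for th in np.radians(np.arange(38,62,.5)):
        r=(s-.1)*np.sin(th)+(z-.085)*np.cos(th)-.03   # distance above lid top
        f=-(s-.1)*np.cos(th)+(z-.085)*np.sin(th)
        k=((abs(r)<.002)&(f>.05)&(f<.19)&(abs(y)<.12)).sum()
        if best_ is None or k>best_[0]: best_=(k,np.degrees(th))
    print(n,"lid angle",best_)
    if n=="scene": cv2.imwrite("pics/s4.png",c["image"])
    m=(W[...,0]>.3)&(W[...,0]<.5)&(W[...,1]>.3)&(W[...,1]<.41)&(W[...,2]>.032)&(W[...,2]<.05)
    if m.sum()>50:
        P=W[m]; cc=np.median(P[:,:2],0)-[.444,.352]; a=np.radians(-7.8); print(n,"channel in tray",cc@[np.cos(a),np.sin(a)],cc@[-np.sin(a),np.cos(a)],np.median(P[:,2]))
```

```text
13 t 19.78 p [0.4773 0.0017 0.1369] gap 0.0106 F [ 7.45  2.7  -4.25]
23 t 20.82 p [0.4933 0.0045 0.1773] gap 0.0114 F [ 8.36  1.06 -6.18]
33 t 21.85 p [0.515  0.0085 0.2139] gap 0.0113 F [ 8.57  1.4  -9.13]
43 t 22.88 p [0.5424 0.0137 0.2468] gap 0.0109 F [ 5.31  0.05 -8.94]
end t 24.23 p [0.5649 0.0179 0.2669] gap 0.0109 F [ 3.73 -2.92 -6.72]
0.0015030662169504376
top lid angle (np.int64(392), np.float64(50.5))
top channel in tray -0.028314433349463573 0.00043300917399161933 0.03746931967337797
scene lid angle (np.int64(4377), np.float64(49.5))
scene channel in tray -0.025248342108852007 -1.7781595476113556e-05 0.03525966886807629
wrist lid angle (np.int64(16077), np.float64(49.0))
```

View pics/s4.png

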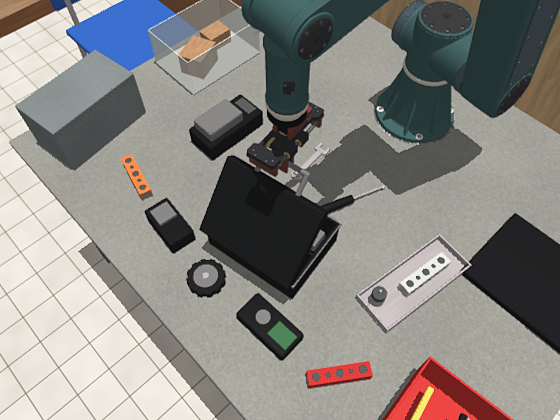

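The lid is held at about 50° (49.0–50.5° across the three cameras) and still. The channel is flat in the tray at (427,272), and the motor, wheel, meter, battery, screwdriver and wrench are where they were. I'm handing in the job.

Run:
```python
from bench import *
close_job()
```

```text
the job is handed in; nothing more can be done
```

I moved the aluminium channel from the lid to the tray and released it. I then gripped the lid's bar, raised the lid to 50° and handed the job in while still holding it, at about 24 s of the 64 s allowed.

**Last checks:**
- **Lid:** the top, scene and wrist cameras gave 50.5°, 49.5° and 49.0° (allowed 44–56°). The arm was at rest, with joint speeds below 0.002 rad/s. The fingers were shut on the bar (gap 11 mm), with about 8 N on the tool.
- **Channel:** it lies flat, about 27 mm from the tray's centre towards the robot. Its top is at 35–37 mm, as it should be resting on the tray floor.
- **Bystanders:** in the final scene picture, the motor, screwdriver, wrench, wheel, meter and battery look unmoved. I did not measure them individually.

**Disagreements:**
- **Channel's sideways position:** two estimates differed. The depth points put the channel on the tray's midline, though they may have included some tray rim. By eye in the top picture it was about 10 mm to the left. Both are well inside the 45 mm limit.
- **Camera depth:** the scene camera read heights 2–3 mm lower than the top camera.

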